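Lever open the salt shaker's tin with a palette knife

ROBOT

A 6-joint arm with a two-finger parallel gripper is mounted at the origin on a cart in front of the work surface, level with it; the furniture and walls round the work are solid. World frame = base frame: x ahead of the robot, y to its left, z up, the work surface at z = 0. Lengths are in m, angles in rad, forces in N, time in s.
With the tool pointing down it reaches from about 0.35 to 0.975 m from the base axis. Payload 7.1 kg.
Tool frame: the origin (TCP) lies at the very end of the fingers, on their centre line; the grasp point (between the pads) lies 19 mm behind it; x points along the fingers, z is the direction in which the jaws open and shut, and the axes are right-handed (so a half turn about x gives the same grasp; the last joint's range is limited). The gripper opens to 88 mm and grips with 3 to 60 N. Pads are 20 mm wide; open, the fingers measure 115 mm over their backs; the gripper's body (75 mm by 178 mm) begins 61 mm behind the grasp point.
Start: joints at [-1.15, 0.423, 1.63, -0, 1.089, -0.019], TCP at [0.266, -0.565, 0.223] pointing down, gripper open.
Joint ranges: [-3, 3], [-0.9, 2.11], [0.09, 2.58], [-1.31, 4.45], [0.11, 2.69], [-2.54, 2.54]. Speed limits (rad/s): [2.39, 2.39, 3.01, 3.14, 3.14, 3.14].

INTERFACE

Orientations are given as a rotation vector (axis times angle).
In Python, from rig import manip gives the robot as it stands.
- The arm moves only by the tool send_rows, never from a script. Its argument "plan" is a list of rows, each a list of 6 numbers: the shift along the tool's x, y, z each as a share of 30 cm, from -1 to 1, then the turn, a rotation vector about the tool's x, y, z each as a share of pi/2 rad, from -1 to 1. A call has 1 to 5 rows; each row is the pose to reach, as a shift and turn from the pose measured when the call began, along the tool's axes at that moment; what a row does not reach only later rows make up. A row lasts 1/10 s, in which the tool goes at most 50 mm and 8.59 degrees, less where a joint would pass 70% of its speed; a pose out of reach is approached as far as the arm can. A call with a number of a shift or a turn outside -1 to 1 is refused whole. A call with a gripper value outside its range is refused whole. "fingers" is the opening, from -1 (shut) to 1 (fully open), set as the call begins (left out, the last holds). The fingers move at their own pace and stop on an object; "grip_force" is the grip in N (left out, the last holds). Time passes only in rows, so rows that repeat a pose let the fingers close. It gives the time, the measured TCP pose, the force and the opening at its end, in the units of the state.
- manip.observe(): the state, without advancing time (a new reading comes with each control period).
- manip.capture(name): name is "side" or "top" or "wrist"; returns a dict with "pixels" (480x640x3 uint8, blue, green, red), "fovy" (degrees; the focal length in pixels is half the picture's height over the tangent of half this angle, whatever the lens; pixels are square), "cx", "cy" (the principal point, pixels), "dist_coeffs" ([k1, k2, p1, p2, k3] as OpenCV has them; the pictures are not rectified), "position" and "rotation" of the camera in the world. Camera axes: x right, y down, z forward; pixel columns grow to the right and rows downward; lengths in m; the calibration is good to about 2 mm. A picture is of the moment at which its call begins. There is no depth.
- manip.close_job(): hands the job in, once; it reports no verdict.
The state is a dict: "time": time; "joints": joint angles; "dq": joint speeds; "effort": joint torques, N m; "tool_pos": TCP position; "tcp_rot": TCP orientation; "contact_force": force on the tool from outside, world axes, zero at the start; "ft_torque": the same for the moment, N m; "gripper_width": finger opening in m.
Only numpy, scipy, OpenCV 4.12 (cv2) and the standard library are available. Lean on these libraries where they do the work, as an engineer would, in place of code of your own. Each camera call takes 0.05 s, during which the arm holds its last target.

TASK

The salt shaker will be put away in the steel tin it is standing beside: take the palette knife from the chopping board, work its blade into the notch under that tin's lid and lever the lid open with the blade until it stands about upright. Then lay the knife down flat on the chopping board again. Touch the tins with the knife only, not with the gripper, keep the other tin shut, and leave the shaker and the spice jar standing where they are.

Things in the scene. Friction and masses are not known exactly. Their poses are not given: they have to be found in the camera images.
- tin_a: plain steel storage tin, 110 x 110 x 105 mm high, fixed. Origin: centre of its underside; z up; front = -x side. Flush lid, 5 mm thick, no handle, underside at z=100 mm; its hinge line runs along y at x=+55, z=100 mm (back top edge). In the front wall, right under the lid, is a notch for a blade. The two tins are alike; this is the one on the robot's left (+y).
- tin_b: plain steel storage tin, 110 x 110 x 105 mm high, fixed. Origin: centre of its underside; z up; front = -x side. Flush lid, 5 mm thick, no handle, underside at z=100 mm; its hinge line runs along y at x=+55, z=100 mm (back top edge). In the front wall, right under the lid, is a notch for a blade. The two tins are alike; this is the one on the robot's right.
- tin_a_notch (a point): centre of the mouth of tin_a's notch: on the front face, mid-width, z=94 mm in the tin's frame; axes as the tin. The notch is 80 mm wide, 12 mm high (z=88 to 100 mm, the lid's underside), cut through the 4 mm front wall; the tin is hollow behind it. The lid's front edge stands 2 mm proud of the wall
- tin_b_notch (a point): the same point on tin_b
- lid_a (a joint): hinge angle of the lid of tin_a: 0 = shut, grows as the front edge swings up and back, stop at 1.75; the hinge is stiff (about 2 to 3 N at the front edge) and the lid stays at whatever angle it is left
- lid_b (a joint): hinge angle of the lid of tin_b: 0 = shut, grows as the front edge swings up and back, stop at 1.75; the hinge is stiff (about 2 to 3 N at the front edge) and the lid stays at whatever angle it is left
- knife: palette knife, 202 mm long, 90 g, along its x axis, +x to the blade tip. Dark wooden handle 20 mm wide (y), 24 mm high, x=-72 to +28 mm; flat round-ended steel blade 34 mm wide, 3 mm thick, x=35 to 130 mm, at mid-height of the handle (z=10.5 to 13.5 mm). Origin: underside of the handle, near its front, at the balance point, good to grip across y
- knife_tip (a point): end of the knife's blade, at x=130, z=12 mm of the knife's frame
- board: bamboo chopping board, 272 (x) x 417 (y) x 18 mm, lying with its long side away from the robot, fixed. Origin: centre of its underside; top at z=18 mm
- salt_shaker: glass salt shaker with a grey domed perforated top, 44 mm across, 90 mm high, stands close to the outer side of one of the two tins (about 100 mm from that tin's centre). Origin: centre of its underside
- spice_jar: spice jar with a flat white screw lid and a label, 47 mm across, 98 mm high, stands likewise beside the other tin. Origin: centre of its underside
Not all that is in view belongs to the job. Leave any yellow look-alike of the tin_b alone.

How it is judged:
On the way, in this order (a step that is already met when the one before it is completed fails the run):
1. the knife is lifted off the board (its origin more than 50 mm above the worktop) (height (world z) of knife above 0.05 m and contact force between knife and board below 0.05 N), for 0.1 s.
2. the lid of the tin beside the salt shaker is more than 0.15 rad open with the knife pressing on that tin (((horizontal distance between salt_shaker and tin_a below 0.17 m and value of joint lid_a above 0.15 rad and contact force between knife and tin_a above 0.2 N) or (horizontal distance between salt_shaker and tin_b below 0.17 m and value of joint lid_b above 0.15 rad and contact force between knife and tin_b above 0.2 N))), for 0.1 s.
3. that lid is open by more than 1.2 rad (((horizontal distance between salt_shaker and tin_a below 0.17 m and value of joint lid_a above 1.2 rad) or (horizontal distance between salt_shaker and tin_b below 0.17 m and value of joint lid_b above 1.2 rad))), for 0.1 s.
At the end, for the whole second after the job is handed in: The lid of the tin beside the salt shaker stands open by more than 1.2 rad, the other lid is shut (under 0.05 rad), and the knife rests still on the chopping board: its origin over the board and 12 to 45 mm above the board's underside, its length level within 0.15 rad (((horizontal distance between salt_shaker and tin_a below 0.17 m and value of joint lid_a above 1.2 rad and value of joint lid_b below 0.05 rad) or (horizontal distance between salt_shaker and tin_b below 0.17 m and value of joint lid_b above 1.2 rad and value of joint lid_a below 0.05 rad)) and x of knife in the frame of board between -0.136 and 0.136 m and y of knife in the frame of board between -0.208 and 0.208 m and z of knife in the frame of board between 0.012 and 0.045 m and angle between knife's own x axis and vertical between 1.42 and 1.72 rad and contact force between knife and board above 0.1 N and linear speed of knife below 0.02 m/s); the robot touches nothing.
It fails at once if the other tin's lid is opened by more than 0.15 rad ((horizontal distance between salt_shaker and tin_a below 0.17 m and value of joint lid_b above 0.15 rad) or (horizontal distance between salt_shaker and tin_b below 0.17 m and value of joint lid_a above 0.15 rad)).
It fails at once if the gripper or arm presses on a tin or its lid with more than 2 N (contact force between any of the fingers, the arm and tin_a above 2 N or contact force between any of the fingers, the arm and tin_b above 2 N).
It fails at once if the salt shaker is moved by more than 30 mm or tipped over (distance of salt_shaker from where it was at the start of the episode above 0.03 m or angle between salt_shaker's own z axis and vertical above 0.5 rad).
It fails at once if the spice jar is moved by more than 30 mm or tipped over (distance of spice_jar from where it was at the start of the episode above 0.03 m or angle between spice_jar's own z axis and vertical above 0.5 rad).
It also fails if it takes over 59 s, if anything falls off the work surface, if the arm or the gripper's body presses on something with over 40 N, if the wrist force passes 120 N, or if a joint passes its speed limit or range.

## Working session

There is one attempt and no reset: what is moved stays moved. The work goes in short steps, Python scripts to look and compute and a tool call to move; the robot and the scene stay as the last step left them, time stands still between calls to the robot, and variables do not carry over. Pictures are saved under pics/ and viewed, and the job is handed in when it is done.

Besides the shell and the picture viewer there is one more tool, called after "Request:" in YAML: its name, and indented under it one key for each argument. send_rows: Moves the arm, as the interface text tells. Shift numbers are shares of 30 cm and turn numbers shares of pi/2 rad, none past 1 either way. Its arguments: {"type":"object","properties":{"plan":{"type":"array"},"fingers":{"type":"number"},"grip_force":{"type":"number"}},"required":["plan"]}

```bash
ls; mkdir -p pics; python3 - <<'E'
from rig import manip
import cv2
print(manip.observe())
for n in ("side","top","wrist"):
    c=manip.capture(n); cv2.imwrite(f"pics/{n}0.png",c["pixels"])
    print(n,{k:v for k,v in c.items() if k!="pixels"})
E
```

```text
pics
{'time': 0.0, 'joints': array([-1.14999202e+00,  4.23834174e-01,  1.63068611e+00,  1.94498952e-05,
        1.08856529e+00, -1.89880505e-02]), 'dq': array([-0.00108185,  0.00085084, -0.00095697, -0.00048328,  0.00045099,
       -0.00011781]), 'effort': array([-6.42862096e-05, -5.44624257e+01, -2.73669559e+01,  6.42556557e-02,
        2.25951453e-02, -1.14592935e-04]), 'tool_pos': array([ 0.26590661, -0.56501037,  0.22190737]), 'tcp_rot': array([ 0.88029809,  1.38699727, -0.87892229]), 'contact_force': array([ 0.28449128, -0.12924513,  0.28538528]), 'ft_torque': array([ 0.033783  , -0.03391967, -0.02734405]), 'gripper_width': 0.08779635350383272}
side {'fovy': 57.11047367339245, 'cx': 324.39477675771707, 'cy': 239.82033628961847, 'dist_coeffs': array([-0.05780407,  0.        ,  0.        ,  0.        ,  0.        ]), 'position': array([0.62033885, 0.7859896 , 0.69555654]), 'rotation': array([-0.06941992, -2.80650692,  1.33676051])}
top {'fovy': 46.73321500446661, 'cx': 321.9551596937225, 'cy': 237.62062480391901, 'dist_coeffs': array([-0.04533973,  0.        ,  0.        ,  0.        ,  0.        ]), 'position': array([0.36412125, 0.01807426, 1.42801335]), 'rotation': array([-2.13683452,  2.1251225 , -0.17019877])}
wrist {'fovy': 69.50791467248904, 'cx': 314.94130619895975, 'cy': 235.9272509883193, 'dist_coeffs': array([-0.01310895,  0.        ,  0.        ,  0.        ,  0.        ]), 'position': array([ 0.34043495, -0.53097154,  0.38375862]), 'rotation': array([ 2.42927194, -1.5433589 , -0.23599098])}
```

View pics/side0.png

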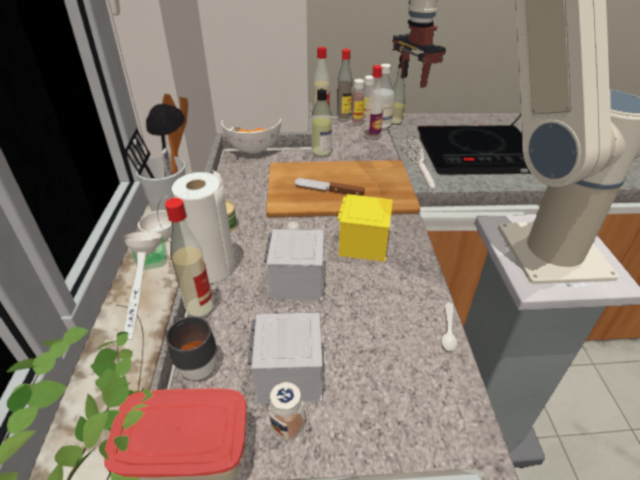

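View pics/top0.png

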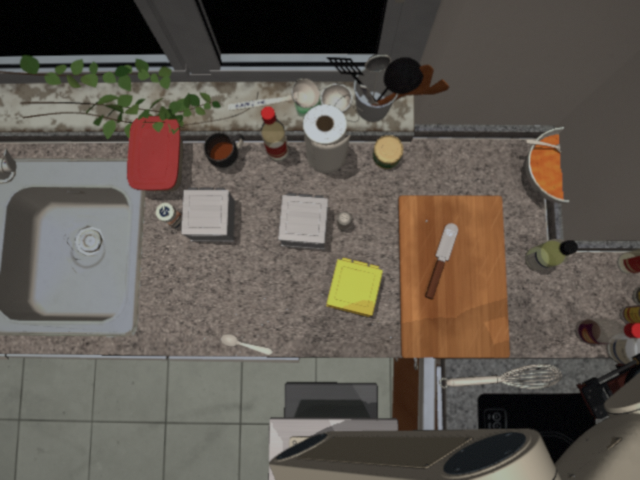

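View pics/wrist0.png

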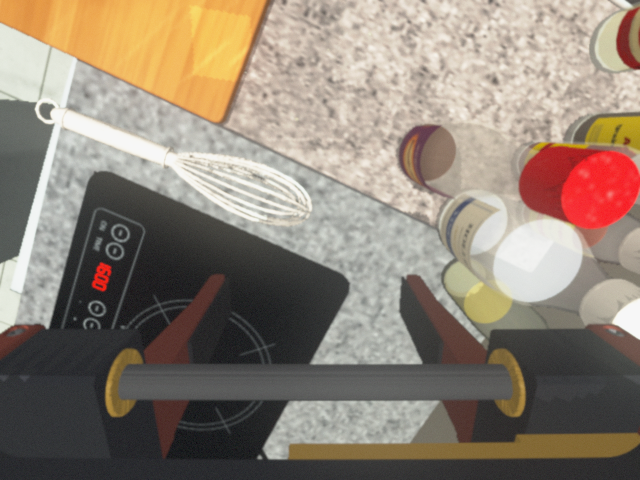

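The top view (image left = +y, up = +x) shows tin_a near (206,213) with the spice jar at (166,212). tin_b is near (303,219) with the salt shaker at (344,220), so tin_b is the target. The knife lies on the board, handle around (436,279) and tip around (451,226). The yellow look-alike is at (355,287), ahead of tin_b and to its right. Next I'll measure positions.

```bash
cat > h.py <<'E'
import numpy as np, cv2
from scipy.spatial.transform import Rotation as R
def K(c):
    f=240/np.tan(np.radians(c["fovy"])/2); return np.array([[f,0,c["cx"]],[0,f,c["cy"]],[0,0,1]])
def rays(c,px):
    u=cv2.undistortPoints(np.array(px,float).reshape(-1,1,2),K(c),c["dist_coeffs"]).reshape(-1,2)
    d=np.c_[u,np.ones(len(u))]@R.from_rotvec(c["rotation"]).as_matrix().T
    return np.array(c["position"]),d
def plane(c,px,z):
    o,d=rays(c,px); return o+d*((z-o[2])/d[:,2])[:,None]
def proj(c,P):
    rm=R.from_rotvec(c["rotation"]).as_matrix()
    p,_=cv2.projectPoints(np.array(P,float).reshape(-1,1,3),cv2.Rodrigues(rm.T)[0],-rm.T@c["position"],K(c),c["dist_coeffs"]); return p.reshape(-1,2)
E
python3 - <<'E'
from rig import manip
from h import *
np.set_printoptions(precision=4,suppress=True)
c=manip.capture("top");im=c["pixels"]
np.savez("top.npz",**c)
hsv=cv2.cvtColor(im,cv2.COLOR_BGR2HSV)
def comps(m,roi,name,z,amin=60):
    x0,y0,x1,y1=roi; mm=np.zeros(m.shape,np.uint8); mm[y0:y1,x0:x1]=m[y0:y1,x0:x1]
    cs,_=cv2.findContours(mm,cv2.RETR_EXTERNAL,cv2.CHAIN_APPROX_NONE)
    for k in cs:
        if cv2.contourArea(k)<amin: continue
        r=cv2.minAreaRect(k); b=cv2.boxPoints(r); w=plane(c,b,z)
        print(name,"area",cv2.contourArea(k),"rect",np.round(r[0],1),np.round(r[1],1),round(r[2],1)); print(w[:,:2], "ctr",plane(c,[r[0]],z)[0,:2],"sides",np.linalg.norm(w[1]-w[0]),np.linalg.norm(w[2]-w[1]))
V=hsv[...,2];S=hsv[...,1];H=hsv[...,0]
g=((V>165)&(S<30)).astype(np.uint8)*255
comps(g,(175,180,340,255),"tin",.105,400)
comps(((H>20)&(H<35)&(S>150)&(V>100)).astype(np.uint8)*255,(320,250,390,320),"yellow",.105,400)
board=((H>8)&(H<22)&(S>90)).astype(np.uint8)*255
comps(board,(390,185,520,365),"board",.018,2000)
comps(((V>130)&(S<60)).astype(np.uint8)*255,(402,200,500,300),"blade",.030,60)
comps(((V<110)&(S>60)).astype(np.uint8)*255,(402,200,500,310),"handle",.042,60)
z=cv2.resize(im[180:320,290:510],None,fx=3.6,fy=3.6,interpolation=cv2.INTER_CUBIC); cv2.imwrite("pics/topz.png",z)
E
```

```text
tin area 1757.0 rect [302.4 218.8] [43.7 42.9] 4.8
[[0.5846 0.1329]
 [0.6907 0.1262]
 [0.682  0.0195]
 [0.5763 0.0276]] ctr [0.633  0.0765] sides 0.10626905781555093 0.10699223501380623
tin area 1733.5 rect [204. 212.] [42. 44.] 90.0
[[0.7015 0.3739]
 [0.7018 0.2651]
 [0.597  0.2614]
 [0.5965 0.3688]] ctr [0.6489 0.3172] sides 0.1088505315793833 0.10485046223428246
board area 17205.5 rect [451.5 279.5] [169. 115.] 90.0
[[ 0.7151 -0.1579]
 [ 0.7169 -0.4593]
 [ 0.2844 -0.4387]
 [ 0.284  -0.1516]] ctr [ 0.495 -0.301] sides 0.3014158134570063 0.4329928404269621
blade area 438.5 rect [446.8 241.6] [13.3 37.9] 18.4
[[ 0.5497 -0.2568]
 [ 0.643  -0.2902]
 [ 0.6322 -0.3223]
 [ 0.5391 -0.2885]] ctr [ 0.5907 -0.2893] sides 0.09910359787284305 0.0338383557972955
handle area 387.5 rect [434.2 278.2] [11.2 42.9] 16.7
[[ 0.4486 -0.2223]
 [ 0.5519 -0.2558]
 [ 0.5439 -0.2826]
 [ 0.4408 -0.2489]] ctr [ 0.496  -0.2523] sides 0.10855606714050132 0.028031849808103578
```

View pics/topz.png

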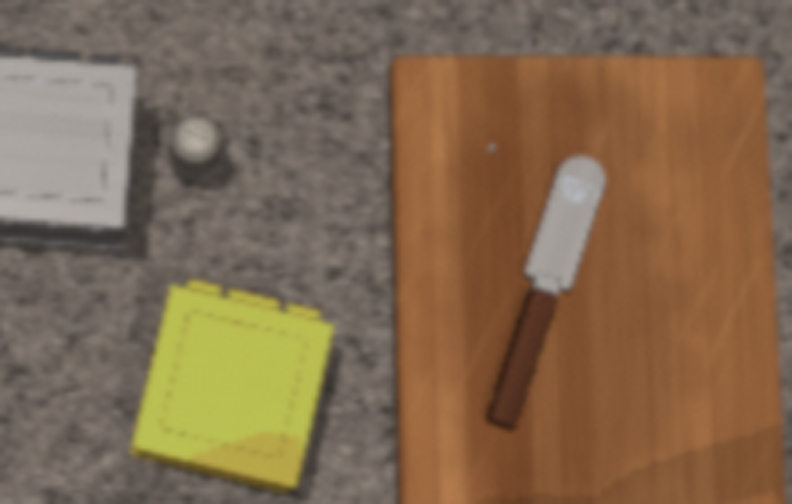

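```bash
python3 - <<'E'
from rig import manip
from h import *
s=manip.observe(); print(R.from_rotvec(s["tcp_rot"]).as_matrix().round(3))
im=cv2.imread("pics/side0.png"); cv2.imwrite("pics/sz.png",cv2.resize(im[180:330,240:420],None,fx=4,fy=4,interpolation=cv2.INTER_CUBIC))
c=manip.capture("top");im=c["pixels"]
cv2.imwrite("pics/tz.png",cv2.resize(im[180:320,265:395],None,fx=4.2,fy=4.2,interpolation=cv2.INTER_CUBIC))
print("shaker top",plane(c,[(344,219)],.088))
print("yellow",plane(c,[(290+170/3.6,180+285/3.6),(290+330/3.6,180+325/3.6),(290+297/3.6,180+490/3.6),(290+135/3.6,180+450/3.6)],.105))
E
```

```text
[[-0.     0.905  0.426]
 [ 0.001  0.426 -0.905]
 [-1.    -0.    -0.001]]
shaker top [[ 0.63640437 -0.02521053  0.088     ]]
yellow [[ 0.53458566 -0.00835184  0.105     ]
 [ 0.50833591 -0.11467944  0.105     ]
 [ 0.39952417 -0.09186185  0.105     ]
 [ 0.42507481  0.01448329  0.105     ]]
```

View pics/sz.png

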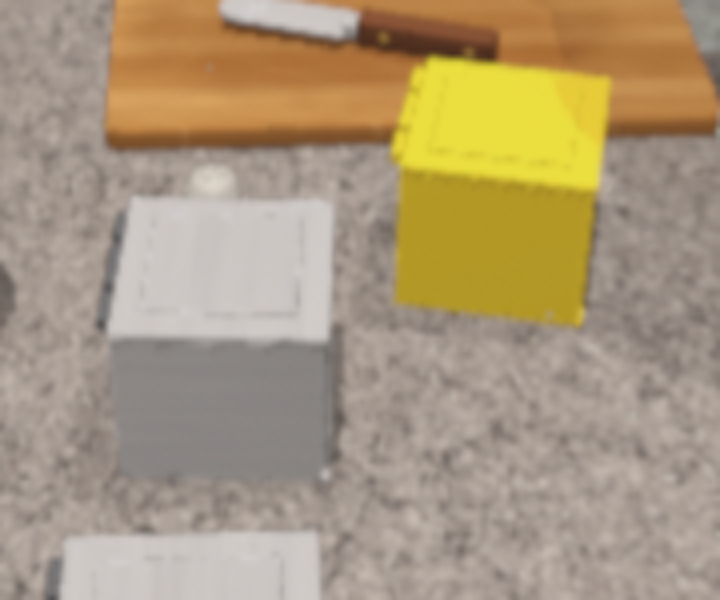

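View pics/tz.png

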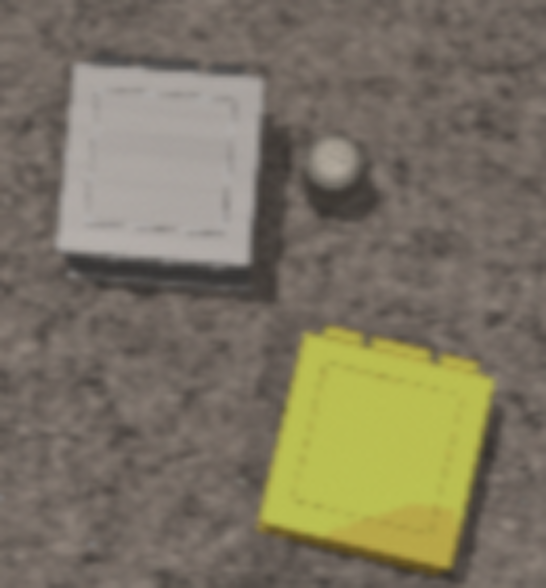

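```bash
cat >> h.py <<'E'
def rowfor(s,p,Rm):
    Rc=R.from_rotvec(s["tcp_rot"]).as_matrix()
    d=Rc.T@(np.array(p)-s["tool_pos"])/.3
    w=R.from_matrix(Rc.T@Rm).as_rotvec()/(np.pi/2)
    return np.round(np.r_[d,w],3)
def down(yaw): # tool x down, tool y along knife +x (yaw), z = x cross y
    y=np.array([np.cos(yaw),np.sin(yaw),0]);x=np.array([0,0,-1.]);return np.c_[x,y,np.cross(x,y)]
E
python3 - <<'E'
from rig import manip
from h import *
np.set_printoptions(precision=4,suppress=True)
c=manip.capture("top")
P=plane(c,[(265+a/4.2,180+b/4.2) for a,b in ((75,63),(265,77),(250,265),(58,248))],.105);print(P,P.mean(0))
c=manip.capture("side")
P=plane(c,[(240+a/4,180+b/4) for a,b in ((133,197),(333,203),(330,340),(110,338))],.105);print(P,P.mean(0))
print("bladetip/handle side",plane(c,[(240+220/4,180+5/4)],.03),plane(c,[(240+497/4,180+40/4)],.035))
s=manip.observe();print(s["time"])
print(rowfor(s,[.523,-.264,.25],down(-.345)))
E
```

```text
[[0.6922 0.125  0.105 ]
 [0.6843 0.0142 0.105 ]
 [0.5735 0.0223 0.105 ]
 [0.5828 0.1328 0.105 ]] [0.6332 0.0736 0.105 ]
[[0.6849 0.0179 0.105 ]
 [0.5759 0.0278 0.105 ]
 [0.5832 0.1384 0.105 ]
 [0.6923 0.1323 0.105 ]] [0.6341 0.0791 0.105 ]
bladetip/handle side [[ 0.6391 -0.3026  0.03  ]] [[ 0.4475 -0.241   0.035 ]]
0.35
[-0.091  1.203 -0.544  0.5   -0.     0.   ]
```

Request:
send_rows:
  plan:
    - [-0.04, 0.15, -0.07, 0.09, 0, 0]
    - [-0.05, 0.3, -0.14, 0.18, 0, 0]
    - [-0.06, 0.45, -0.21, 0.27, 0, 0]
    - [-0.07, 0.6, -0.28, 0.36, 0, 0]
    - [-0.09, 0.75, -0.35, 0.45, 0, 0]
  fingers: 0.0

```text
time: 0.85
tool_pos: [0.4219, -0.3777, 0.2488]
tcp_rot: [1.401, 1.073, -1.401]
contact_force: [0.7, 0.4, -0.7]
gripper_width: 0.0515
```

```bash
python3 - <<'E'
from rig import manip
from h import *
s=manip.observe();print(rowfor(s,[.523,-.264,.2],down(-.345)))
E
```

```text
[ 0.163  0.227 -0.454  0.052 -0.     0.   ]
```

Request:
send_rows:
  plan:
    - [0.05, 0.07, -0.15, 0.02, 0, 0]
    - [0.1, 0.15, -0.3, 0.04, 0, 0]
    - [0.163, 0.227, -0.454, 0.052, 0, 0]
    - [0.163, 0.227, -0.454, 0.052, 0, 0]
    - [0.163, 0.227, -0.454, 0.052, 0, 0]

```text
time: 1.35
tool_pos: [0.5236, -0.2626, 0.1991]
tcp_rot: [1.456, 1.03, -1.458]
contact_force: [0.1, -0.5, 0.7]
gripper_width: 0.0441
```

```bash
python3 - <<'E'
from rig import manip
from h import *
s=manip.observe();print(s["tool_pos"],R.from_rotvec(s["tcp_rot"]).as_matrix().round(3))
c=manip.capture("wrist");cv2.imwrite("pics/w1.png",c["pixels"])
o=np.array([.513,-.2615]);u=np.array([np.cos(.345),-np.sin(.345)])
for t,z in((-.072,.042),(.028,.042),(.035,.031),(.13,.031)): print(t,proj(c,[[*(o+t*u),z]]).round(1))
E
```

```text
[ 0.52355563 -0.26255088  0.19914868] [[-0.002  0.942 -0.336]
 [ 0.001 -0.336 -0.942]
 [-1.    -0.002 -0.001]]
-0.072 [[317.  296.8]]
0.028 [[317.3 200.4]]
0.035 [[317.3 190.9]]
0.13 [[317.7  83.8]]
```

View pics/w1.png

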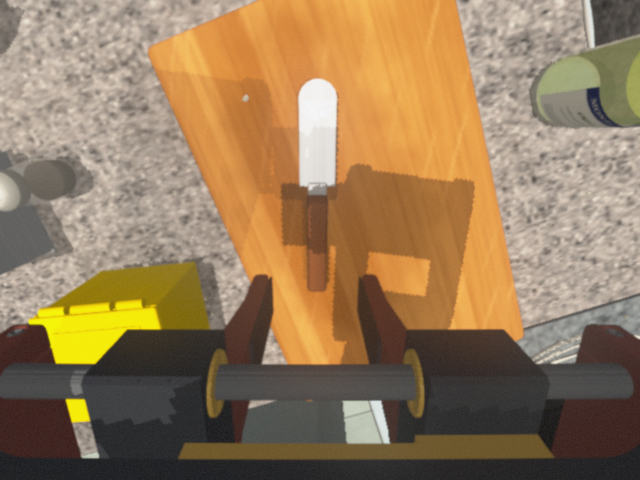

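The wrist view shows the knife centred between the fingers. Its tip is at (317,79) and its handle runs from (317,291) to (317,196), about 5 mm further along than I predicted, with the yaw matching. I'll grip at about x=+10 mm of the knife.

Request:
send_rows:
  plan:
    - [0.15, 0.01, 0, 0.005, 0, 0]
    - [0.3, 0.017, 0, 0.005, 0, 0]
    - [0.45, 0.017, 0.003, 0.005, 0, 0]
    - [0.55, 0.017, 0.003, 0.005, 0, 0]
    - [0.59, 0.017, 0.003, 0.005, 0, 0]

```text
time: 1.9
tool_pos: [0.5249, -0.2674, 0.0205]
tcp_rot: [1.463, 1.025, -1.468]
contact_force: [-0.2, 0.4, 0.1]
gripper_width: 0.0441
```

Request:
send_rows:
  plan:
    - [0, 0, 0, 0, 0, 0]
    - [0, 0, 0, 0, 0, 0]

```text
time: 2.1
tool_pos: [0.525, -0.2687, 0.0217]
tcp_rot: [1.465, 1.023, -1.468]
contact_force: [-0.0, -0.8, 0.4]
gripper_width: 0.0438
```

Request:
send_rows:
  plan:
    - [0, 0, 0, 0, 0, 0]
    - [0, 0, 0, 0, 0, 0]
    - [0, 0, 0, 0, 0, 0]
    - [0, 0, 0, 0, 0, 0]
    - [0, 0, 0, 0, 0, 0]
  fingers: -1
  grip_force: 60

```text
time: 2.6
tool_pos: [0.5258, -0.269, 0.0229]
tcp_rot: [1.465, 1.022, -1.467]
contact_force: [-1.3, 1.6, 6.7]
gripper_width: 0.0196
```

Request:
send_rows:
  plan:
    - [-0.05, 0, 0, 0, 0, 0]
    - [-0.15, 0, 0, 0, 0, 0]
    - [-0.3, 0, 0, 0, 0, 0]
    - [-0.45, 0, 0, 0, 0, 0]
    - [-0.5, 0, 0, 0, 0, 0]

```text
time: 3.1
tool_pos: [0.5283, -0.2701, 0.1785]
tcp_rot: [1.466, 1.015, -1.462]
contact_force: [0.4, -0.5, -0.0]
gripper_width: 0.02
```

```bash
python3 - <<'E'
from rig import manip
from h import *
s=manip.observe();print(s["tool_pos"],s["gripper_width"])
c=manip.capture("wrist");cv2.imwrite("pics/w2.png",c["pixels"])
c=manip.capture("side");cv2.imwrite("pics/s2.png",c["pixels"])
print(rowfor(s,[.40,.085,.2],down(-.073)))
E
```

```text
[ 0.52826013 -0.27011011  0.17847962] 0.019980912026432793
[-0.077 -0.811 -0.962 -0.179  0.001 -0.003]
```

View pics/w2.png

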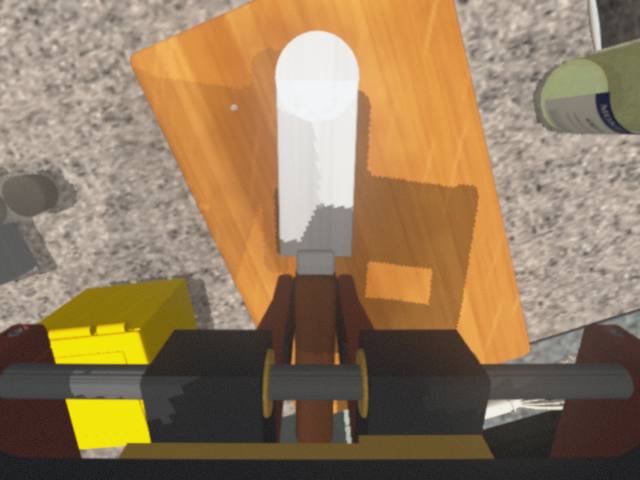

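View pics/s2.png

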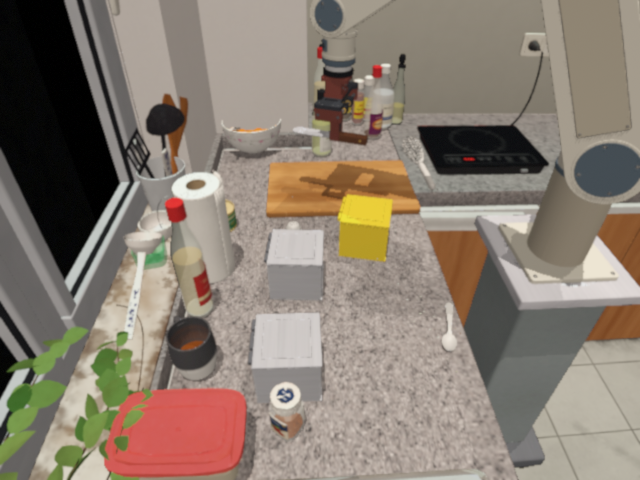

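```bash
python3 - <<'E'
from rig import manip
from h import *
s=manip.observe()
c=manip.capture("wrist")
Rc=R.from_rotvec(s["tcp_rot"]).as_matrix()
for q in ((.1206,0),(.0256,.017),(.0256,-.017),(.11,.017),(.11,-.017)):
  for zz in (-.007,):
    print(q,proj(c,[s["tool_pos"]+Rc@np.array([zz,*q])]).round(1))
# tip triangulation not possible; cast with pitch hypotheses
E
```

```text
(0.1206, 0) [[313.6  28. ]]
(0.0256, 0.017) [[349.7 253.3]]
(0.0256, -0.017) [[278.3 253.4]]
(0.11, 0.017) [[355.6  57.4]]
(0.11, -0.017) [[271.7  57.5]]
```

Request:
send_rows:
  plan:
    - [-0.07, -0.12, -0.15, -0.03, 0, 0]
    - [-0.077, -0.24, -0.29, -0.06, 0, 0]
    - [-0.077, -0.36, -0.43, -0.09, 0, 0]
    - [-0.077, -0.48, -0.57, -0.12, 0, 0]
    - [-0.077, -0.6, -0.71, -0.15, 0, 0]

```text
time: 3.75
tool_pos: [0.4399, -0.0355, 0.1946]
tcp_rot: [1.293, 1.155, -1.299]
contact_force: [0.6, 0.3, -0.7]
gripper_width: 0.0193
```

```bash
python3 - <<'E'
from rig import manip
from h import *
s=manip.observe();print(s["tool_pos"]);print(rowfor(s,[.425,.0915,.15],down(-.073)))
E
```

```text
[ 0.43990936 -0.03545306  0.19462035]
[ 0.149 -0.098 -0.414 -0.028  0.     0.003]
```

Request:
send_rows:
  plan:
    - [0.03, -0.04, -0.15, -0.01, 0, 0]
    - [0.07, -0.08, -0.3, -0.02, 0, 0]
    - [0.12, -0.098, -0.4, -0.028, 0, 0]
    - [0.149, -0.098, -0.414, -0.028, 0, 0]
    - [0.149, -0.098, -0.414, -0.028, 0, 0]

```text
time: 4.25
tool_pos: [0.4229, 0.0916, 0.1475]
tcp_rot: [1.256, 1.181, -1.27]
contact_force: [-0.3, -0.3, -0.4]
gripper_width: 0.0195
```

```bash
cat > look.py <<'E'
import sys
from rig import manip
from h import *
s=manip.observe();print(s["tool_pos"],s["contact_force"].round(1),s["ft_torque"].round(2))
for n in sys.argv[2:]:
    c=manip.capture(n);cv2.imwrite(f"pics/{sys.argv[1]}_{n}.png",c["pixels"])
    if n=="side": cv2.imwrite(f"pics/{sys.argv[1]}_sz.png",cv2.resize(c["pixels"][150:330,240:440],None,fx=4,fy=4*.8333,interpolation=cv2.INTER_CUBIC))
    Rc=R.from_rotvec(s["tcp_rot"]).as_matrix()
    print(n,"tip",proj(c,[s["tool_pos"]+Rc@np.array([-.007,.12,0.001])]).round(1),"notch",proj(c,[[.5796,.080,.094]]).round(1))
E
python3 look.py a wrist side top
```

```text
[0.42286977 0.09158484 0.14754486] [-0.3 -0.3 -0.4] [ 0.04 -0.   -0.  ]
wrist tip [[315.8  29.2]] notch [[314.2 -20.1]]
side tip [[341.3 227.9]] notch [[322.7 250.1]]
top tip [[298.6 252.9]] notch [[300.8 241.2]]
```

View pics/a_wrist.png

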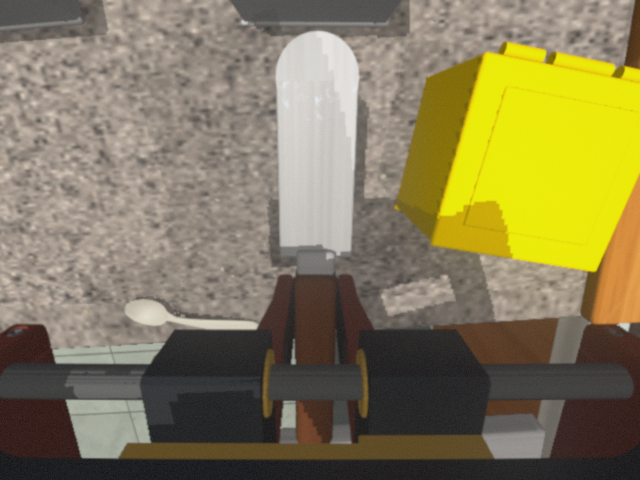

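View pics/a_sz.png

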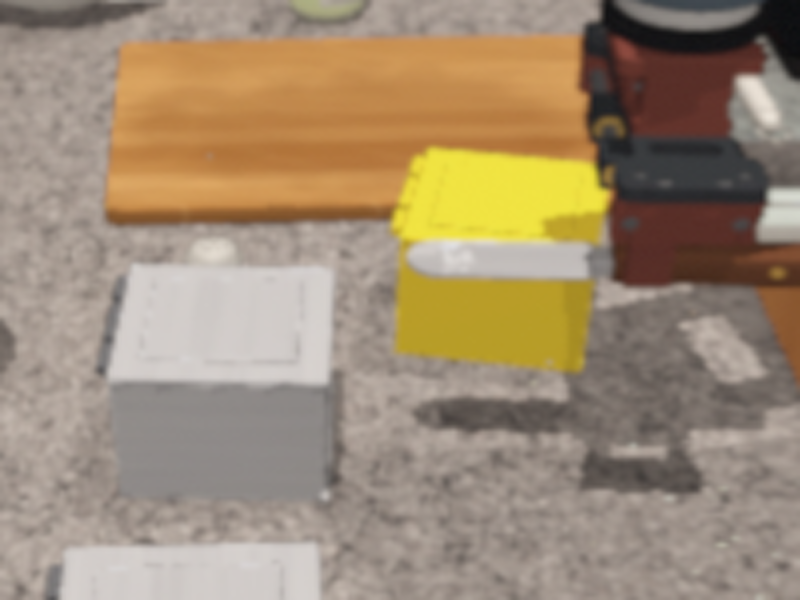

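The wrist and side views put the blade tip within 1–2 px of where I predicted it, and it lines up with the middle of tin_b's front. I'll lower to notch height.

Request:
send_rows:
  plan:
    - [0.08, 0, 0, 0, 0, 0]
    - [0.16, 0, 0, 0, 0, 0]
    - [0.202, 0, 0, 0, 0, 0]
    - [0.202, 0, 0, 0, 0, 0]
    - [0.202, 0, 0, 0, 0, 0]

```text
time: 4.9
tool_pos: [0.4249, 0.0896, 0.0894]
tcp_rot: [1.262, 1.176, -1.269]
contact_force: [-0.3, -0.5, -0.2]
gripper_width: 0.0195
```

```bash
python3 look.py b wrist side; python3 - <<'E'
from rig import manip
from h import *
s=manip.observe();print(rowfor(s,[.4898,.0866,.087],down(-.073)))
E
```

```text
[0.42494105 0.08963719 0.0893995 ] [-0.3 -0.5 -0.2] [ 0.05  0.   -0.01]
wrist tip [[315.8  29.3]] notch [[307.3 -74.3]]
side tip [[339.3 248.9]] notch [[322.7 250.1]]
[ 0.009  0.215 -0.005 -0.002  0.     0.003]
```

View pics/b_wrist.png

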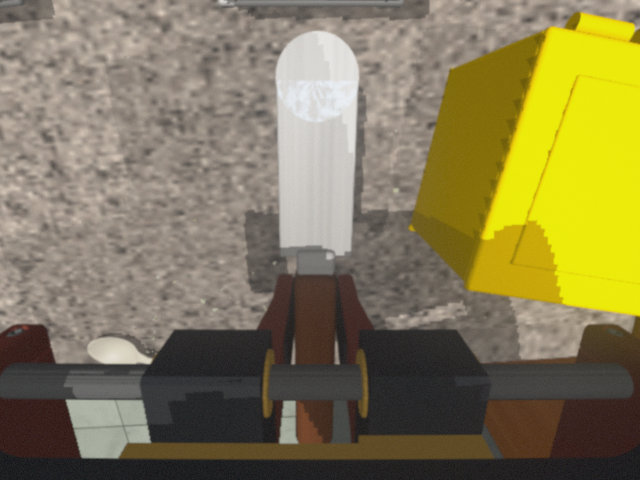

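View pics/b_sz.png

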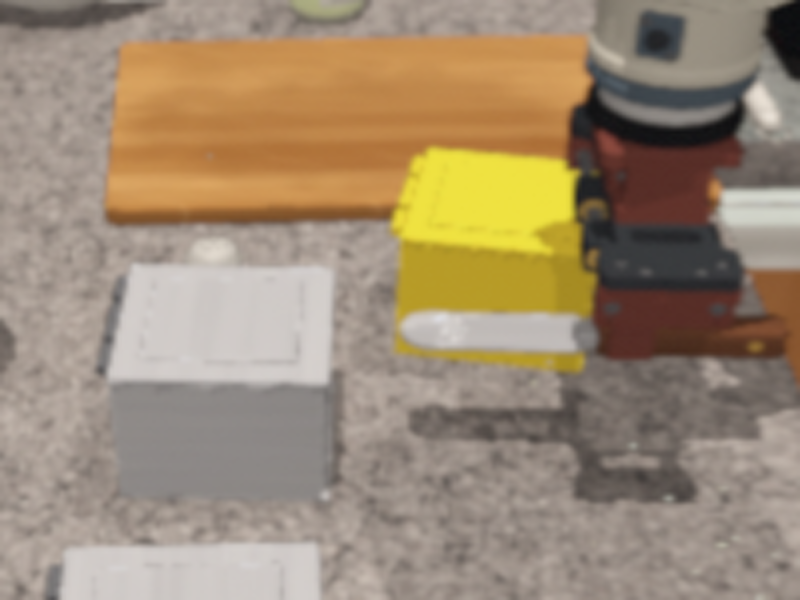

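Request:
send_rows:
  plan:
    - [0.009, 0.03, -0.004, -0.002, 0, 0.003]
    - [0.009, 0.06, -0.004, -0.002, 0, 0.003]
    - [0.009, 0.08, -0.005, -0.002, 0, 0.003]
    - [0.009, 0.08, -0.005, -0.002, 0, 0.003]

```text
time: 5.4
tool_pos: [0.451, 0.0898, 0.0874]
tcp_rot: [1.263, 1.172, -1.261]
contact_force: [-0.5, -0.2, -1.8]
gripper_width: 0.0199
```

```bash
python3 look.py c side top; python3 - <<'E'
from rig import manip
from h import *
s=manip.observe();print(rowfor(s,[.4898,.0866,.087],down(-.073)), R.from_rotvec(s["tcp_rot"]).as_matrix().round(4))
E
```

```text
[0.45100072 0.08984152 0.08736309] [-0.5 -0.2 -1.8] [ 0.02 -0.01  0.04]
side tip [[327.  249.8]] notch [[322.7 250.1]]
top tip [[300.7 244.8]] notch [[300.8 241.2]]
[ 0.     0.135  0.001  0.     0.    -0.   ] [[ 3.000e-04  9.974e-01 -7.230e-02]
 [-4.000e-04 -7.230e-02 -9.974e-01]
 [-1.000e+00  3.000e-04  3.000e-04]]
```

View pics/c_sz.png

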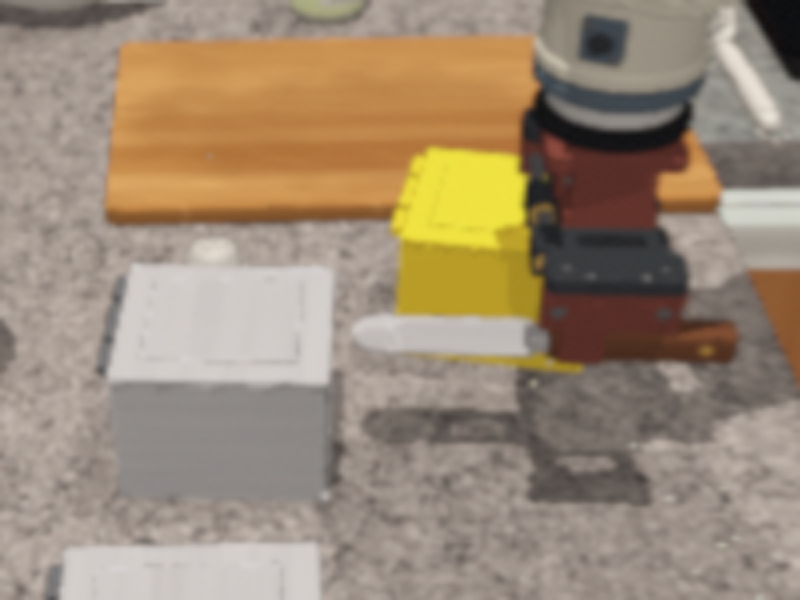

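Request:
send_rows:
  plan:
    - [0, 0.02, 0, 0, 0, 0]
    - [0, 0.04, 0, 0, 0, 0]
    - [0, 0.06, 0.001, 0, 0, 0]
    - [0, 0.08, 0.001, 0, 0, 0]
    - [0, 0.08, 0.001, 0, 0, 0]

```text
time: 6.0
tool_pos: [0.4746, 0.0877, 0.0872]
tcp_rot: [1.263, 1.173, -1.262]
contact_force: [0.3, 0.2, -0.7]
gripper_width: 0.0196
```

```bash
python3 look.py d side; python3 - <<'E'
from rig import manip
from h import *
s=manip.observe();print(rowfor(s,[.4898,.0866,.087],down(-.073)))
E
```

```text
[0.47457138 0.08769442 0.0871555 ] [ 0.3  0.2 -0.7] [ 0.02  0.06 -0.06]
side tip [[315.8 249.6]] notch [[322.7 250.1]]
[ 0.     0.053 -0.     0.     0.    -0.   ]
```

View pics/d_sz.png

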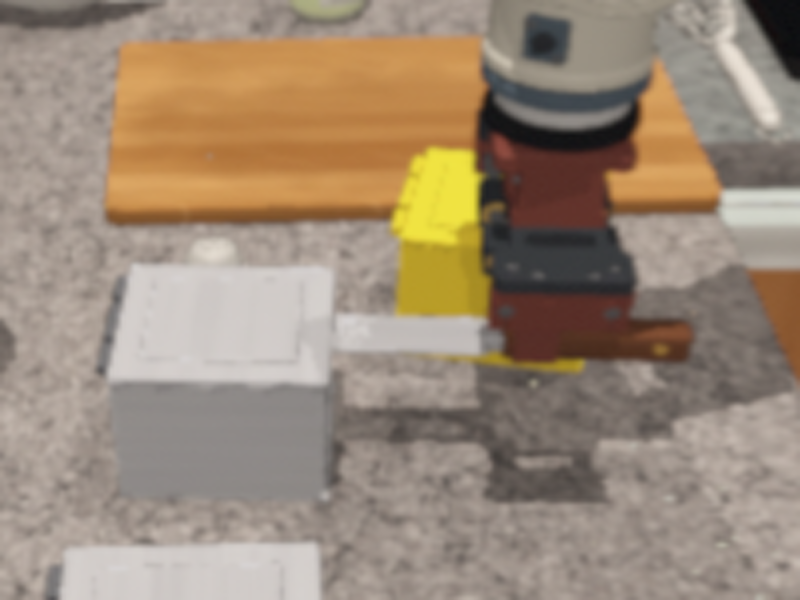

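Request:
send_rows:
  plan:
    - [0, 0.02, 0, 0, 0, 0]
    - [0, 0.04, 0, 0, 0, 0]
    - [0, 0.047, 0, 0, 0, 0]
    - [0, 0.047, 0, 0, 0, 0]

```text
time: 6.45
tool_pos: [0.4884, 0.0866, 0.087]
tcp_rot: [1.263, 1.173, -1.262]
contact_force: [0.3, -0.4, -0.7]
gripper_width: 0.0196
```

Request:
send_rows:
  plan:
    - [-0.015, 0, 0, 0, 0, 0]
    - [-0.03, 0.001, 0, 0, 0, 0]
    - [-0.045, 0.002, 0, 0, 0, 0]
    - [-0.06, 0.004, 0, 0, 0, 0]
    - [-0.075, 0.007, 0, 0, 0, 0]

```text
time: 6.95
tool_pos: [0.4898, 0.0864, 0.1098]
tcp_rot: [1.262, 1.174, -1.263]
contact_force: [-0.9, -0.6, -2.6]
gripper_width: 0.0198
```

```bash
python3 look.py e side wrist
```

```text
[0.48979298 0.08640867 0.10980196] [-0.9 -0.6 -2.6] [ 0.06  0.56 -0.05]
side tip [[308.4 241.1]] notch [[322.7 250.1]]
wrist tip [[316.1  31.5]] notch [[313.6 113.1]]
```

View pics/e_sz.png

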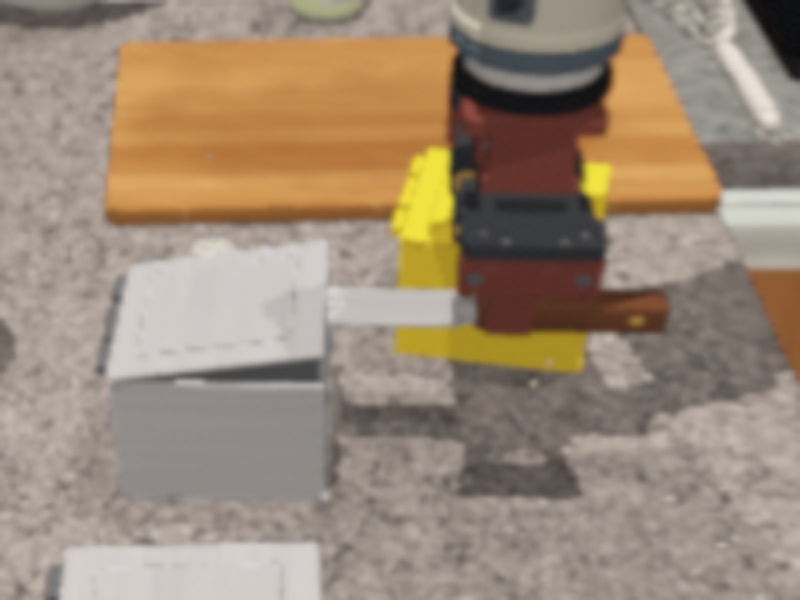

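View pics/e_wrist.png

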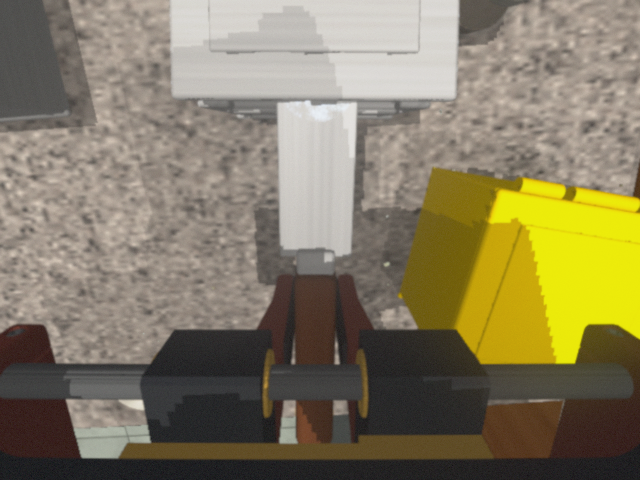

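The blade is level and holding the lid up at about 0.22 rad, with about 2.6 N on the wrist. I'll carry on along the arc.

Request:
send_rows:
  plan:
    - [-0.025, 0.009, 0, 0, 0, 0]
    - [-0.05, 0.019, 0, 0, 0, 0]
    - [-0.075, 0.031, 0, 0, 0, 0]
    - [-0.096, 0.045, 0, 0, 0, 0]
    - [-0.115, 0.06, 0, 0, 0, 0]

```text
time: 7.55
tool_pos: [0.509, 0.0852, 0.1455]
tcp_rot: [1.264, 1.173, -1.261]
contact_force: [-2.7, 1.0, -2.4]
gripper_width: 0.0199
```

```bash
python3 look.py f side
```

```text
[0.50897513 0.08517706 0.14547197] [-2.7  1.  -2.4] [ 0.07  0.64 -0.01]
side tip [[298.7 227.2]] notch [[322.7 250.1]]
```

View pics/f_sz.png

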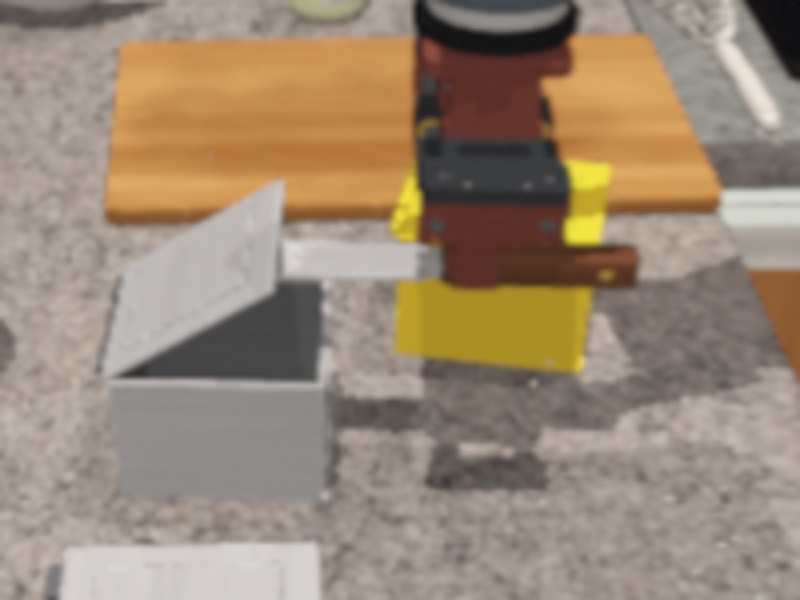

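Request:
send_rows:
  plan:
    - [-0.02, 0.018, 0, 0, 0, 0]
    - [-0.037, 0.039, 0, 0, 0, 0]
    - [-0.053, 0.062, 0, 0, 0, 0]
    - [-0.066, 0.086, 0, 0, 0, 0]
    - [-0.077, 0.111, 0, 0, 0, 0]

```text
time: 8.1
tool_pos: [0.5443, 0.0827, 0.17]
tcp_rot: [1.265, 1.171, -1.259]
contact_force: [-1.0, -0.3, -2.2]
gripper_width: 0.0197
```

```bash
python3 look.py g side
```

```text
[0.54430743 0.0827349  0.16995587] [-1.  -0.3 -2.2] [-0.02  0.44 -0.04]
side tip [[280.6 217. ]] notch [[322.7 250.1]]
```

View pics/g_sz.png

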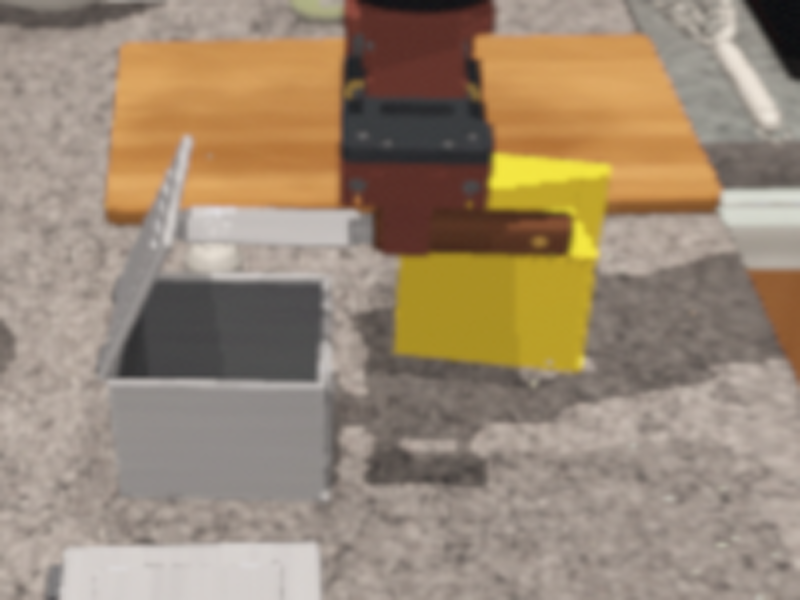

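Request:
send_rows:
  plan:
    - [-0.004, 0.018, 0, 0, 0, 0]
    - [-0.008, 0.036, 0, 0, 0, 0]
    - [-0.01, 0.054, 0, 0, 0, 0]
    - [-0.011, 0.068, 0, 0, 0, 0]
    - [-0.011, 0.068, 0, 0, 0, 0]

```text
time: 8.65
tool_pos: [0.5672, 0.0813, 0.1741]
tcp_rot: [1.267, 1.168, -1.257]
contact_force: [-0.7, -0.3, -0.1]
gripper_width: 0.0199
```

```bash
python3 look.py i side top
```

```text
[0.56722595 0.08125682 0.1741392 ] [-0.7 -0.3 -0.1] [0.04 0.   0.01]
side tip [[268.9 215. ]] notch [[322.7 250.1]]
top tip [[303.4 189.3]] notch [[300.8 241.2]]
```

View pics/i_sz.png

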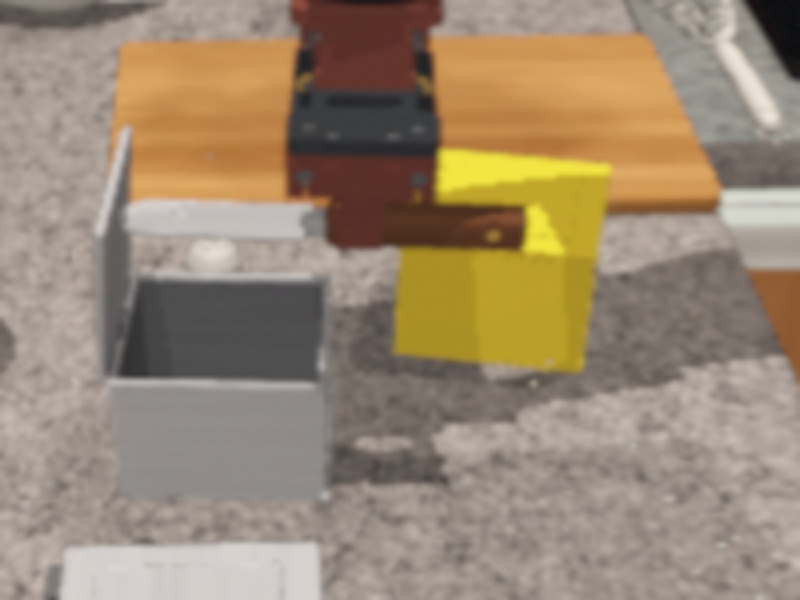

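The lid stands upright at about 1.5 rad. I'll back straight out, then return to the board.

Request:
send_rows:
  plan:
    - [0, -0.08, 0, 0, 0, 0]
    - [0, -0.2, 0, 0, 0, 0]
    - [-0.02, -0.33, 0, 0, 0, 0]
    - [-0.08, -0.42, 0, 0, 0, 0]
    - [-0.15, -0.42, 0, 0, 0, 0]

```text
time: 9.25
tool_pos: [0.4363, 0.0903, 0.2175]
tcp_rot: [1.264, 1.172, -1.26]
contact_force: [-0.3, 0.1, -0.6]
gripper_width: 0.0198
```

```bash
python3 look.py j side; python3 - <<'E'
from rig import manip
from h import *
s=manip.observe();print(rowfor(s,[.52,-.268,.2],down(-.335)))
E
```

```text
[0.4362802  0.09029152 0.21751179] [-0.3  0.1 -0.6] [ 0.05 -0.02 -0.01]
side tip [[335.6 198.1]] notch [[322.7 250.1]]
[ 0.073  0.35   1.174  0.167 -0.002 -0.007]
```

View pics/j_side.png

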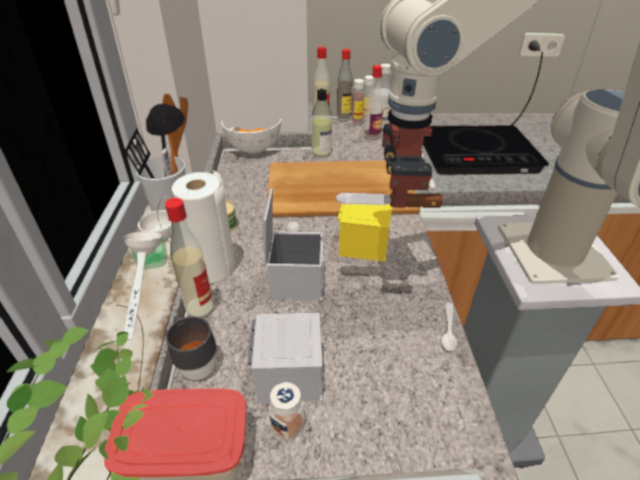

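Request:
send_rows:
  plan:
    - [0, 0.0, 0.14, 0.02, 0, 0]
    - [0, 0.0, 0.3, 0.05, 0, 0]
    - [0, 0.05, 0.46, 0.08, 0, 0]
    - [0, 0.1, 0.62, 0.11, 0, 0]
    - [0, 0.15, 0.77, 0.14, 0, 0]

```text
time: 9.8
tool_pos: [0.4695, -0.1452, 0.2216]
tcp_rot: [1.43, 1.047, -1.411]
contact_force: [0.9, 0.5, -0.8]
gripper_width: 0.0196
```

```bash
python3 - <<'E'
from rig import manip
from h import *
s=manip.observe();print(s["tool_pos"],rowfor(s,[.52,-.268,.1],down(-.335)))
E
```

```text
[ 0.46954826 -0.14524919  0.22157852] [ 0.407  0.275  0.345  0.026 -0.003 -0.008]
```

Request:
send_rows:
  plan:
    - [0.02, 0.12, 0.15, 0.02, 0, -0.004]
    - [0.06, 0.25, 0.31, 0.026, -0.003, -0.008]
    - [0.16, 0.275, 0.345, 0.026, -0.003, -0.008]
    - [0.3, 0.275, 0.345, 0.026, -0.003, -0.008]
    - [0.4, 0.275, 0.345, 0.026, -0.003, -0.008]

```text
time: 10.3
tool_pos: [0.5199, -0.2695, 0.0993]
tcp_rot: [1.453, 1.031, -1.454]
contact_force: [-0.4, -0.6, -1.0]
gripper_width: 0.0196
```

Request:
send_rows:
  plan:
    - [0, 0, 0, 0, 0, 0]
    - [0, 0, 0, 0, 0, 0]

```text
time: 10.5
tool_pos: [0.5198, -0.2696, 0.0987]
tcp_rot: [1.453, 1.032, -1.454]
contact_force: [-0.8, -1.0, -0.1]
gripper_width: 0.0195
```

```bash
python3 look.py k side wrist; python3 - <<'E'
from rig import manip
from h import *
s=manip.observe();print(s["tool_pos"],rowfor(s,[.522,-.268,.0235],down(-.335)))
E
```

```text
[ 0.5198476  -0.26963914  0.09871432] [-0.8 -1.  -0.1] [ 0.03 -0.03 -0.03]
side tip [[296.4 156.4]] notch [[322.7 250.1]]
wrist tip [[316.2  33. ]] notch [[-258.5  378. ]]
[ 0.52108724 -0.27002052  0.10080091] [ 0.258  0.    -0.008 -0.001  0.    -0.001]
```

View pics/k_wrist.png

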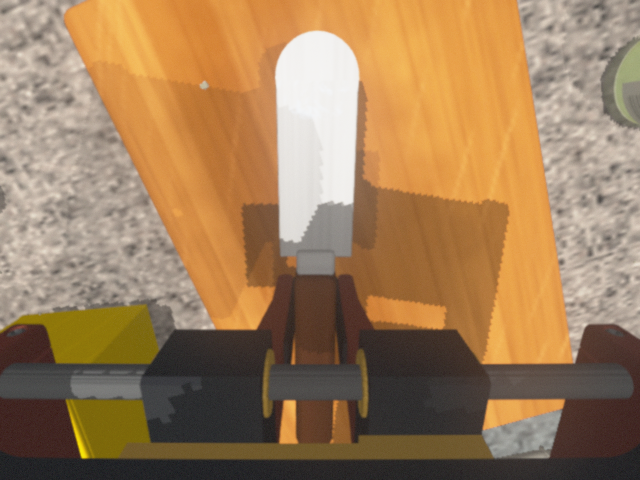

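View pics/k_side.png

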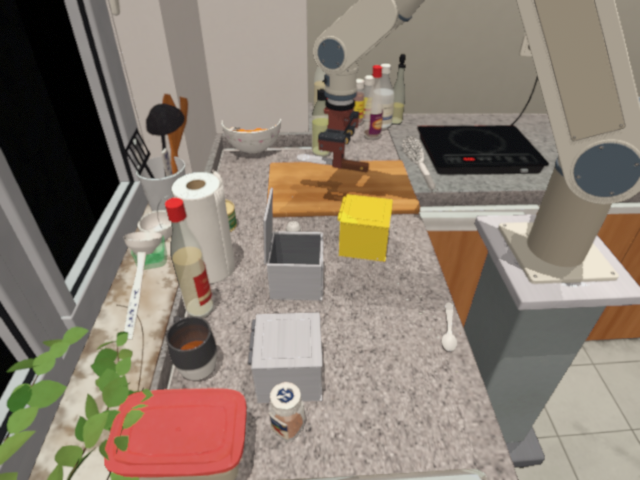

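The knife sits over the board in the same place in the image as when I picked it up. I'll lower it slowly.

Request:
send_rows:
  plan:
    - [0.08, 0, 0, 0, 0, 0]
    - [0.16, 0, 0, 0, 0, 0]
    - [0.21, 0, 0, 0, 0, 0]
    - [0.235, 0, 0, 0, 0, 0]
    - [0.25, 0, 0, 0, 0, 0]

```text
time: 11.1
tool_pos: [0.5217, -0.2703, 0.0261]
tcp_rot: [1.453, 1.028, -1.451]
contact_force: [-0.2, -0.1, -1.1]
gripper_width: 0.0195
```

Request:
send_rows:
  plan:
    - [0, 0, 0, 0, 0, 0]
    - [0, 0, 0, 0, 0, 0]

```text
time: 11.3
tool_pos: [0.5224, -0.2706, 0.027]
tcp_rot: [1.453, 1.026, -1.45]
contact_force: [0.1, 0.8, -0.5]
gripper_width: 0.0196
```

Request:
send_rows:
  plan:
    - [0.004, 0, 0, 0, 0, 0]
    - [0.008, 0, 0, 0, 0, 0]
    - [0.012, 0, 0, 0, 0, 0]
    - [0.014, 0, 0, 0, 0, 0]
    - [0.014, 0, 0, 0, 0, 0]

```text
time: 11.8
tool_pos: [0.5226, -0.2707, 0.023]
tcp_rot: [1.453, 1.026, -1.45]
contact_force: [-1.2, -0.5, 2.2]
gripper_width: 0.0193
```

```bash
python3 look.py l side
```

```text
[ 0.52258628 -0.27070227  0.02300402] [-1.2 -0.5  2.2] [ 0.21  0.27 -0.11]
side tip [[296.2 179.5]] notch [[322.7 250.1]]
```

Request:
send_rows:
  plan:
    - [0, 0, 0, 0, 0, 0]
    - [0, 0, 0, 0, 0, 0]
    - [0, 0, 0, 0, 0, 0]
    - [0, 0, 0, 0, 0, 0]
    - [0, 0, 0, 0, 0, 0]
  fingers: 0.2

```text
time: 12.35
tool_pos: [0.5225, -0.2707, 0.0229]
tcp_rot: [1.453, 1.026, -1.45]
contact_force: [0.4, -0.1, -0.6]
gripper_width: 0.0523
```

Request:
send_rows:
  plan:
    - [-0.06, 0, 0, 0, 0, 0]
    - [-0.18, 0, 0, 0, 0, 0]
    - [-0.34, 0, 0, 0, 0, 0]
    - [-0.5, 0, 0, 0, 0, 0]
    - [-0.6, 0, 0, 0, 0, 0]

```text
time: 12.85
tool_pos: [0.5228, -0.2707, 0.2066]
tcp_rot: [1.454, 1.022, -1.448]
contact_force: [0.6, 0.2, -0.1]
gripper_width: 0.0527
```

```bash
python3 look.py m side wrist top
```

```text
[ 0.52281425 -0.27073766  0.20661579] [ 0.6  0.2 -0.1] [0.07 0.01 0.02]
side tip [[294.1 119.2]] notch [[322.7 250.1]]
wrist tip [[315.1  38.9]] notch [[-71.9 302.2]]
top tip [[473.6 208.7]] notch [[300.8 241.2]]
```

View pics/m_wrist.png

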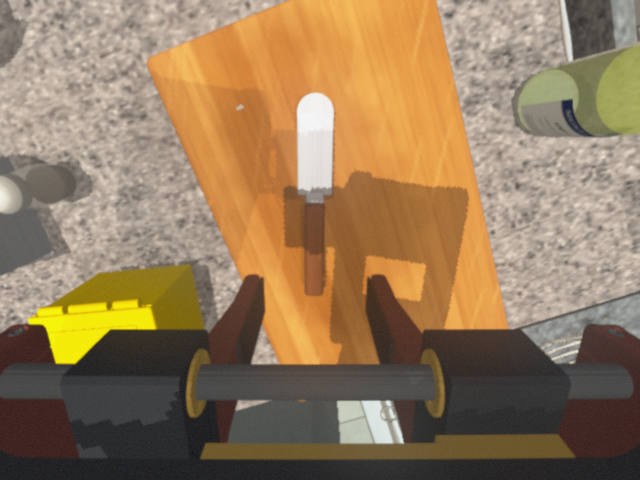

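View pics/m_side.png

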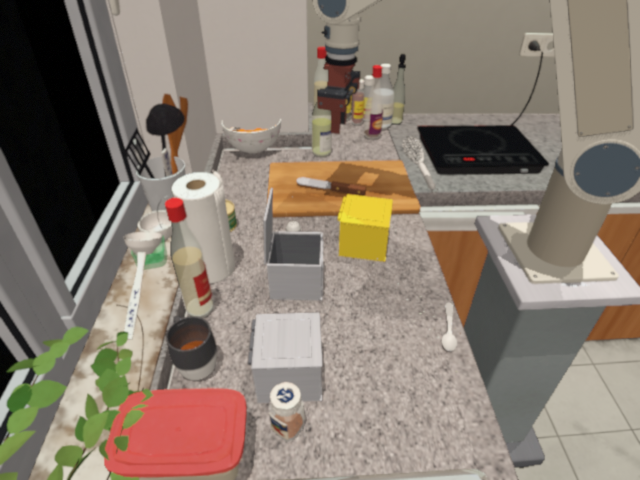

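View pics/m_top.png

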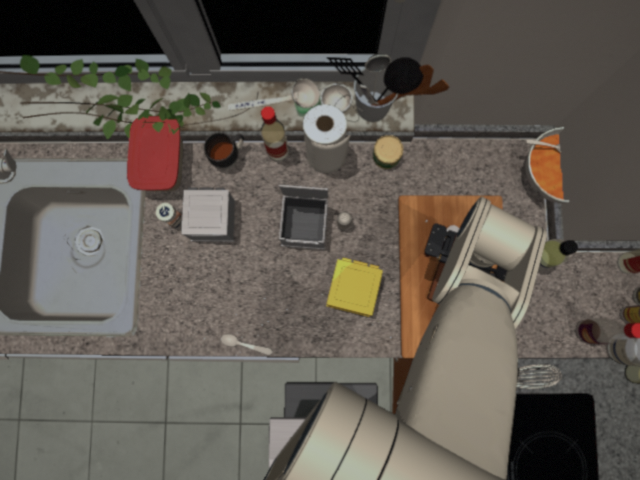

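The knife lies flat on the board: tip at (315,93) and handle end at (314,295) in the wrist view. tin_b's lid is upright and tin_a is shut. The shaker at (344,219) and the jar at (166,212) haven't moved, and the gripper is clear. I'm handing the job in.

```bash
python3 -c "
from rig import manip
print(manip.close_job())"
```

```text
the job is handed in; nothing more can be done
None
```

The lid of tin_b, the tin beside the salt shaker, is levered open and stands about upright. The knife lies flat on the chopping board again. I handed the job in at about 13 s of the 59 s allowed; the hand-in gave no verdict.

- **Which tin:** the salt shaker measured about 0.10 m from tin_b's centre. The spice jar stands by tin_a.
- **Levering:** I slid the blade about 28 mm into tin_b's notch and raised the lid along its arc with the knife level. The wrist force readings stayed under about 4 N. I worked out the lid angle from the arm's position at about 1.5 rad, and the side view agrees.
- **Last checks:** the final pictures show tin_a shut, the shaker and jar where they started, and the gripper open and about 0.18 m above the knife. I did not measure the knife's final tilt as a number. The blade was level in the grip, and the wrist read about 2 N as the knife met the board.

No check failed. The only disagreement was the knife, which lay about 5 mm further along than the top view suggested; I corrected for it before gripping.

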